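# Clip a fresh filter plate into the air cleaner

### The job

Fit the fresh filter plate (white pleats, blue grip fin) into the open bay on top of the blue bench air cleaner: tilt it, hook one of its 100 mm edges under the metal lip on the robot's side of the bay, then lower the other edge, without letting it drop, until the plate lies flat on the bay floor, and let go. Leave the spent plate with the red fin where it is.

Things in the scene. Friction and masses are not known exactly. Their poses are not given: they have to be found in the camera images.
- fresh_grip (a point): Fresh filter: flat grey plate 120 (x) x 100 (y) x 6 mm, white pleats, lying flat, 0.11-0.22 kg. On its middle stands a blue fin 14 mm thick (x), 46 long (y), 44 high, to be pinched across its thickness. Point: fin centre, over the plate's centre, 28 mm above the plate's underside; z up out of the plate. Its 100 mm edges (x = -60, +60 mm) are alike: either may go under the lip.
- spent_grip (a point): Spent filter plate, same form and size as the fresh one but with brown pleats and a red fin; point at its fin centre. Not to be moved. The two plates may lie in swapped places.
- bay (a point): Bay in the top of the air cleaner (blue box 172 x 156 mm, fixed). Point: centre of the black bay floor, 32 mm above the bench; x points away from the lip and roughly from the robot, z up. Floor 128 (x) x 112 mm (y): the plate has 4 mm play either way in x, 6 in y. Rims at the sides (y = -56, +56) and far end (x = +64 mm) stand 8 mm above the floor.
- lip (a point): Aluminium lip across the whole near side of the bay; point: middle of its free edge, underside; axes as the bay's. It lies 16 mm above the bay floor, is 4 mm thick and overhangs the floor by 16 mm, to the wall behind it (bay x = -64 mm; free edge x = -48 mm). It keeps the plate from entering flat; tilted 15 to 20 degrees, near edge low, the plate goes under.
There are look-alikes about, which are no part of the job. Leave any orange look-alike of the part that bears fresh_grip alone.

How it is judged:
At the end, for the whole second after the job is handed in: The fresh plate lies flat on the bay floor (tilt under 0.05 rad, within 3 mm of fully down, centre within 12 mm of the bay's centre, square to it within 0.18 rad), one edge under the lip, at rest; the spent plate is within 20 mm of where it lay (x of fresh_grip in the frame of bay between -0.012 and 0.012 m and y of fresh_grip in the frame of bay between -0.012 and 0.012 m and z of fresh_grip in the frame of bay between 0.024 and 0.031 m and angle between fresh_grip's own z axis and vertical below 0.05 rad and angle between the x axis of fresh_grip and the x axis of bay, either way round below 0.18 rad and linear speed of fresh below 0.02 m/s and distance of spent_grip from where it was at the start of the episode below 0.02 m); the robot touches nothing.
It fails at once if the fresh plate is let drop into the bay instead of being lowered (it swings down faster than 5 rad/s over the bay) (horizontal distance between fresh_grip and bay below 0.05 m and angular speed of fresh above 5 rad/s).
It fails at once if the spent plate is moved by more than 20 mm (distance of spent_grip from where it was at the start of the episode above 0.02 m).
It also fails if it takes over 40 s, if anything falls off the work surface, if the arm or the gripper's body presses on something with over 40 N, if the wrist force passes 120 N, or if a joint passes its speed limit or range.

### The arm

A 7-joint arm with a two-finger parallel gripper is mounted at the origin on a cart in front of the work surface, level with it; the furniture and walls round the work are solid. World frame = base frame: x ahead of the robot, y to its left, z up, the work surface at z = 0. Lengths are in m, angles in rad, forces in N, time in s.
With the tool pointing down it reaches from about 0.4 to 0.85 m from the base axis. Payload 10.4 kg.
Tool frame: the origin (TCP) lies at the very end of the fingers, on their centre line; the grasp point (between the pads) lies 19 mm behind it; z points along the fingers, y is the line along which they close (so a half turn about z gives the same grasp; the last joint's range is limited). The gripper opens to 87 mm and grips with 3 to 60 N. Pads are 19 mm wide; open, the fingers measure 117 mm over their backs; the gripper's body (75 mm by 190 mm) begins 51 mm behind the grasp point.
Start: joints at [1.29, 0.332, -0.065, 1.46, 0.022, 1.35, -0.088], TCP at [0.159, -0.604, 0.191] pointing down, gripper open.
Joint ranges: [-2.6, 2.6], [-0.5, 2.12], [-1.47, 1.34], [0.16, 2.42], [-1.27, 4.41], [0.06, 2.06], [-2.6, 2.6]. Speed limits (rad/s): [2.22, 2.22, 2.79, 2.79, 3.14, 3.14, 3.14].

### API

Orientations are given as a unit quaternion [x, y, z, w].
In Python, from bench import * gives the robot as it stands.
- The arm moves only by the tool step_arm, never from a script. Its arguments are lists of equal length, an entry for each row: "delta_pos": the shift along the world's x, y, z in units of 25 mm (1.0 is 25 mm), a list of three; "turn": the turn about the world's z in units of 0.12 rad (1.0 is 0.12 rad). In form: {"delta_pos": [[tx, ty, tz], ...], "turn": [turn, ...]}. A call has 1 to 12 rows; each row shifts and turns the commanded pose from where the row before left it; what a row does not reach is not made up. A row lasts 1/10 s, in which the tool goes at most 50 mm and 8.59 degrees, less where a joint would pass 70% of its speed; a pose out of reach is approached as far as the arm can. A call with a number of a shift or a turn outside -1 to 1 is refused whole. A call with a gripper value outside its range is refused whole. "grip" is the closure, from 0 (fully open) to 1 (shut), set as the call begins (left out, the last holds). The fingers move at their own pace and stop on an object; "newtons" is the grip in N (left out, the last holds). Time passes only in rows, so rows that do not move let the fingers close. It gives the time, the measured TCP pose, the force, the opening and the grip force at its end, in the units of the state.
- read_state(): the state, without advancing time (a new reading comes with each control period).
- camera(name): name is "scene" or "top"; returns a dict with "image" (400x640x3 uint8, red, green, blue), "z_map" (400x640 float32, m along the optical axis (not along the pixel's ray), 0 where there is no reading), "mtx" (3x3 intrinsics, pixels), "dist" ([k1, k2, p1, p2, k3] as OpenCV has them; the pictures are not rectified), "view" (4x4, takes a point from world to camera coordinates). Camera axes: x right, y up, looking along -z (the intrinsics and any distortion apply to the point x, -y, -z); pixel columns grow to the right and rows downward; lengths in m; the calibration is good to about 2 mm. A picture is of the moment at which its call begins.
- close_job(): hands the job in; it is judged then, once.
The state is a dict: "time": time; "joint_positions": joint angles; "joint_vel": joint speeds; "joint_torque": joint torques, N m; "ee_pos": TCP position; "eef_rot": TCP orientation; "ft_force": force on the tool from outside, world axes, zero at the start; "torque": the same for the moment, N m; "width": finger opening in m; "grip_force": force on a finger pad.
Only numpy, scipy, OpenCV 4.12 (cv2) and the standard library are available. Lean on these libraries where they do the work, as an engineer would, in place of code of your own. Each camera call takes 0.05 s, during which the arm holds its last target. There are 200 camera calls.

## Working session

There is one attempt and no reset: what is moved stays moved. The work goes in short steps, Python scripts to look and compute and a tool call to move; the robot and the scene stay as the last step left them, time stands still between calls to the robot, and variables do not carry over. Pictures are saved under pics/ and viewed, at most 12 in all, crops included, and the job is handed in when it is done.

Besides the shell and the picture viewer there is one more tool, called after "Call:" by a JSON object that holds its "op" and its "data". step_arm: Moves the arm, as the interface text tells. Shifts and turns lie within -1 to 1; 1 stands for 25 mm of shift or 0.12 rad of turn. Its arguments: {"type":"object","properties":{"delta_pos":{"type":"array"},"turn":{"type":"array"},"grip":{"type":"number"},"newtons":{"type":"number"}},"required":["delta_pos","turn"]}

```bash
mkdir -p pics; python3 - <<'E'
from bench import *
import cv2,numpy as np
for n in("scene","top"):
    c=camera(n); cv2.imwrite(f"pics/{n}0.png",c["image"][:,:,::-1]); np.savez(f"{n}0.npz",**c)
    V=c["view"]; print(n,-V[:3,:3].T@V[:3,3],V[2,:3],c["dist"])
s=read_state();print({k:np.round(v,3) for k,v in s.items()})
E
```

```text
scene [-0.08706812  0.66810996  0.81974348] [-0.50585585  0.57704451  0.64119381] [0.0550556 0.        0.        0.        0.       ]
top [ 0.41715238 -0.03935683  1.25737181] [-0.09989859 -0.00230636  0.99499495] [-0.16619418  0.          0.          0.          0.        ]
{'time': np.float64(0.1), 'joint_positions': array([ 1.29 ,  0.333, -0.065,  1.461,  0.022,  1.35 , -0.089]), 'joint_vel': array([-0.002, -0.004,  0.   , -0.001,  0.   ,  0.001, -0.001]), 'joint_torque': array([ 2.0000e-03, -6.2455e+01,  2.5000e-02, -3.9072e+01, -6.1000e-02,
        3.7000e-02,  0.0000e+00]), 'ee_pos': array([ 0.159, -0.604,  0.191]), 'eef_rot': array([ 0.992,  0.129, -0.   , -0.001]), 'ft_force': array([0.116, 0.173, 0.337]), 'torque': array([0.02 , 0.021, 0.   ]), 'grip_force': np.float64(0.0), 'width': np.float64(0.087)}
```

View pics/scene0.png

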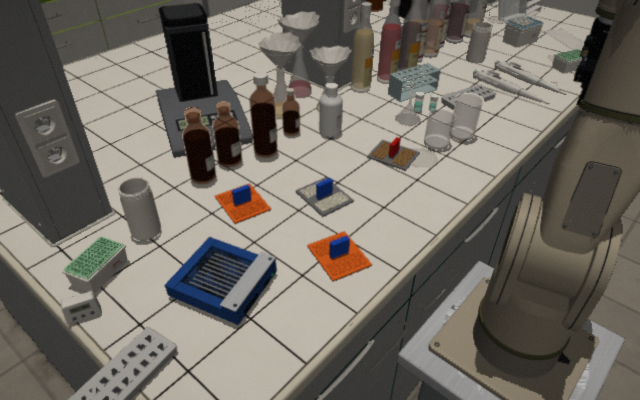

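View pics/top0.png

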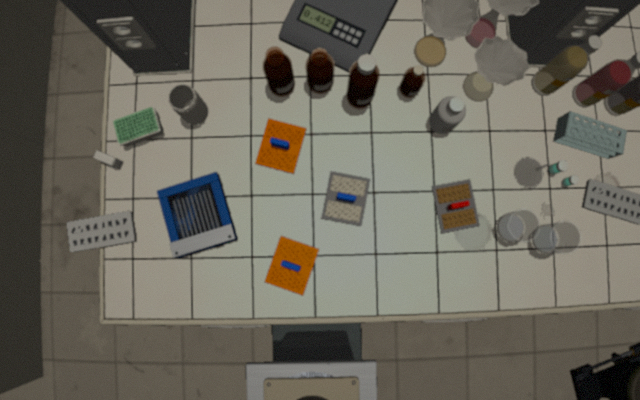

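Scene: the fresh plate (blue fin, white pleats) is at top px (346,198), the spent one (red) at (456,205), orange look-alikes at (281,145) and (291,265). The blue cleaner is at (197,214), with its lip on the lower side around (200,243).

```bash
cat > h.py <<'E'
import cv2,numpy as np
def cloud(c):
    h,w=c["z_map"].shape; u,v=np.meshgrid(np.arange(w),np.arange(h))
    p=cv2.undistortPoints(np.stack([u,v],-1).reshape(-1,1,2).astype(float),c["mtx"],c["dist"]).reshape(h,w,2)
    z=c["z_map"]; P=np.stack([p[...,0]*z,-p[...,1]*z,-z],-1)
    V=c["view"]; return (P-V[:3,3])@V[:3,:3]
def rect(P,m):
    r=cv2.minAreaRect(P[m][:,:2].astype(np.float32)*1000); return np.round(r[0],1),np.round(r[1],1),round(r[2],1),int(m.sum()),np.round(np.median(P[m][:,2])*1000,1)
def hsv(c): return cv2.cvtColor(c["image"],cv2.COLOR_RGB2HSV).astype(int)
E
python3 - <<'E'
from h import *
for n,boxr,pl in(("top",(155,170,240,260),(318,168,374,228)),("scene",(160,235,280,322),(290,170,358,216))):
    c=dict(np.load(n+"0.npz")); P=cloud(c); H=hsv(c); U,W=np.meshgrid(np.arange(640),np.arange(400))
    w=lambda b:(U>=b[0])&(U<b[2])&(W>=b[1])&(W<b[3])
    blue=(H[...,0]>100)&(H[...,0]<130)&(H[...,1]>130)
    ok=c["z_map"]>0; z=P[...,2]
    print(n,"bench z",np.median(z[ok&w((330,232,370,260))]) if n=="top" else "")
    print("fin",rect(P,w(pl)&blue&(z>.03)&ok)," fintop z",np.percentile(z[w(pl)&ok],99))
    print("plate",rect(P,w(pl)&ok&(z>.0035)&(z<.015)))
    b=w(boxr)&ok
    print("box",rect(P,b&(z>.03)&(z<.06)))
    print("lip",rect(P,b&(z>.046)&(z<.06)))
    print("rim",rect(P,b&(z>.037)&(z<.044)))
    print("floor",rect(P,b&(z>.026)&(z<.035)&~blue))
    print("hist",np.histogram(z[b],bins=np.arange(-.004,.068,.004))[0])
E
```

```text
top bench z 0.0003963703666626674
fin (array([549.8, -93.7]), array([43.6, 11.6]), 78.5, 103, np.float64(50.6))  fintop z 0.05232294780506347
plate (array([552.8, -94.5]), array([135.8, 146.2]), 88.6, 1912, np.float64(7.7))
box (array([515.9, 269.8]), array([172.7, 157.6]), 15.9, 4354, np.float64(38.9))
lip (array([513. , 270.3]), array([163.2, 156.7]), 17.2, 1020, np.float64(53.1))
rim (array([516.7, 270. ]), array([171. , 157.5]), 15.9, 1338, np.float64(40.6))
floor (array([516.3, 263.5]), array([172.8, 147.8]), 14.4, 1444, np.float64(32.5))
hist [1165 1455  209   16   23   23   27   69  586 1200  767  793  175  287
  583  114    2]
scene bench z 
fin (array([546. , -92.6]), array([44.3, 16.5]), 76.4, 137, np.float64(44.9))  fintop z 0.04795550244784119
plate (array([545.8, -93. ]), array([102.5, 120.5]), 77.6, 761, np.float64(5.5))
box (array([512.8, 269.4]), array([176.7, 158.9]), 15.8, 4680, np.float64(38.1))
lip (array([450.7, 251.9]), array([ 39.9, 158.9]), 15.5, 1135, np.float64(50.9))
rim (array([514.2, 270.5]), array([171.9, 157.3]), 15.5, 1467, np.float64(39.2))
floor (array([511.7, 270. ]), array([194.6, 125.4]), 25.0, 1609, np.float64(31.3))
hist [3613  645   11   72  123  136  152  198 1480  853 1193  430   86  845
  248    0    0]
```

Call:
{"op": "step_arm", "data": {"delta_pos": [[0.75,1,0],[0.75,1,0],[0.75,1,0],[0.75,1,0],[0.75,1,0],[0.75,1,0],[0.75,1,0],[0.75,1,0],[0.75,1,0],[0.75,1,0],[0.75,1,0],[0.75,1,0]], "turn": [-0.3,-0.3,-0.3,-0.3,-0.3,-0.3,-0.3,-0.3,-0.3,-0.3,-0.3,-0.3], "grip": 0}}

```text
time: 1.3
ee_pos: [0.3848, -0.3031, 0.1911]
eef_rot: [0.996, -0.088, -0.0, -0.0]
ft_force: [0.7, 0.1, -0.0]
width: 0.0874
grip_force: 0.0
```

Call:
{"op": "step_arm", "data": {"delta_pos": [[0.75,0.9,-0.2],[0.75,0.95,-0.4],[0.75,0.95,-0.4],[0.75,0.95,-0.4],[0.75,0.95,-0.4],[0.75,0.95,-0.4],[0.75,0.95,-0.4],[0.75,0.95,-0.2],[0.5,0.8,0],[0,0,0]], "turn": [-0.3,0,0,0,0,0,0,0,0,0]}}

```text
time: 2.3
ee_pos: [0.5478, -0.0916, 0.1208]
eef_rot: [0.995, -0.102, -0.0, -0.001]
ft_force: [0.7, 0.4, -0.1]
width: 0.087
grip_force: 0.0
```

```bash
python3 - <<'E'
from bench import *
from h import *
c=camera("scene"); cv2.imwrite("pics/s1.png",cv2.resize(c["image"][120:260,230:430,::-1],None,fx=4,fy=4)[:560,:800])
s=read_state();print(s["ee_pos"],s["eef_rot"])
E
```

```text
[ 0.54707277 -0.09382304  0.1207998 ] [ 9.94637757e-01 -1.03418556e-01 -4.14061862e-04 -4.04064729e-04]
```

View pics/s1.png

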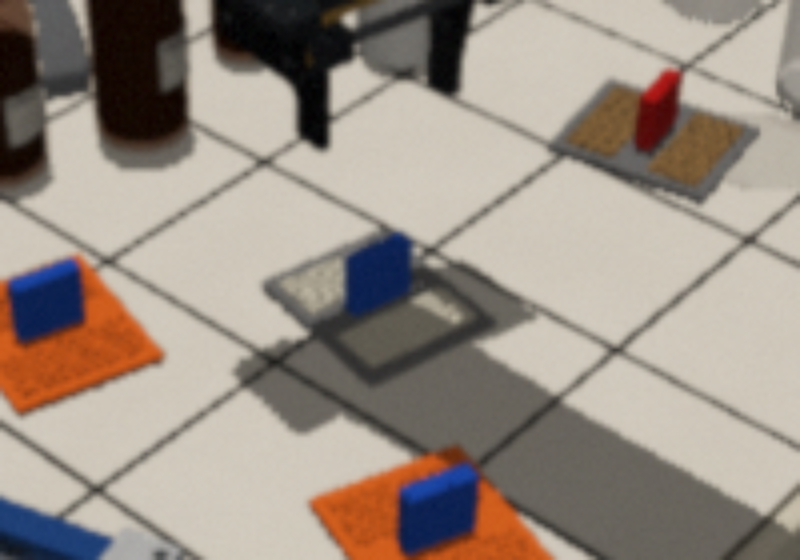

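The fingers (crop px 312,110 and 445,70) stand in line with the fin's long axis, and the fin (378,272) lies straight below. I'll descend and pinch it along its length, so the plate can pivot about its y axis.

Call:
{"op": "step_arm", "data": {"delta_pos": [[0,0,-0.6],[0,0,-0.6],[0,0,-0.6],[0,0,-0.6],[0,0,-0.6],[0,0,-0.6],[0,0,-0.35],[0,0,-0.2],[0,0,0]], "turn": [0,0,0,0,0,0,0,0,0]}}

```text
time: 3.25
ee_pos: [0.5466, -0.0955, 0.017]
eef_rot: [0.994, -0.105, -0.0, -0.0]
ft_force: [-0.3, 0.4, 0.2]
width: 0.0872
grip_force: 0.0
```

Call:
{"op": "step_arm", "data": {"delta_pos": [[0,0,0],[0,0,0],[0,0,0],[0,0,0],[0,0,0],[0,0,0],[0,0,0]], "turn": [0,0,0,0,0,0,0], "grip": 1, "newtons": 25}}

```text
time: 3.95
ee_pos: [0.5469, -0.0956, 0.0176]
eef_rot: [0.994, -0.105, 0.0, 0.0]
ft_force: [-0.5, 0.6, 0.6]
width: 0.0436
grip_force: 25.0
```

Call:
{"op": "step_arm", "data": {"delta_pos": [[0,0,0.3],[0,0,0.6],[0,0,0.8],[0,0,0.8],[-0.4,0.5,0.8],[-0.5,0.9,0.8],[-0.5,1,0],[-0.5,1,0],[-0.5,1,0],[-0.5,1,0],[-0.5,1,0],[-0.5,1,0]], "turn": [0,0,0,0,0.3,0.4,0.4,0.4,0.4,0.4,0.4,0.4]}}

```text
time: 5.15
ee_pos: [0.4483, 0.0913, 0.1202]
eef_rot: [0.997, 0.083, 0.0, 0.0]
ft_force: [0.1, -0.5, -1.6]
width: 0.0435
grip_force: 25.0
```

Call:
{"op": "step_arm", "data": {"delta_pos": [[-0.5,1,0],[-0.5,1,0],[-0.5,1,0],[-0.5,1,0],[-0.5,1,0],[-0.1,0.7,0],[0,0,0],[0,0,0]], "turn": [0.4,0.4,0.2,0,0,0,0,0]}}

```text
time: 5.95
ee_pos: [0.3838, 0.2324, 0.1199]
eef_rot: [0.99, 0.142, -0.0, 0.0]
ft_force: [0.7, -0.4, -1.9]
width: 0.0437
grip_force: 25.0
```

```bash
python3 - <<'E'
from bench import *
from h import *
c=camera("scene"); cv2.imwrite("pics/s2.png",cv2.resize(c["image"][160:310,160:360,::-1],None,fx=4,fy=4))
s=read_state();q=s["eef_rot"];p=s["ee_pos"];print(p,np.degrees(2*np.arctan2(q[1],q[0])))
a=np.radians(15.8);d=p[:2]-[.515,.2695];print("bay",d@[np.cos(a),np.sin(a)],d@[-np.sin(a),np.cos(a)])
E
```

```text
[0.38411196 0.23173257 0.11986075] 16.188355919217518
bay -0.13622614781134776 -0.0007022721726329146
```

View pics/s2.png

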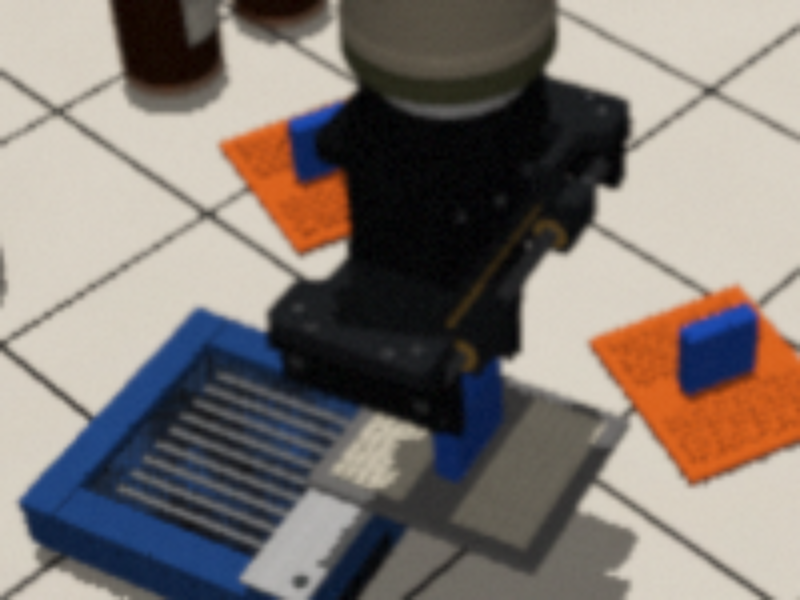

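The plate is held level over the lip's near side, with its far edge over the lip. Next I lower it so the lip pushes the far edge up.

Call:
{"op": "step_arm", "data": {"delta_pos": [[0,0,-0.6],[0,0,-0.6],[0,0,-0.5],[0,0,-0.1],[0,0,-0.1],[0,0,-0.1],[0,0,0]], "turn": [0,0,0,0,0,0,0]}}

```text
time: 6.7
ee_pos: [0.3845, 0.2319, 0.0702]
eef_rot: [0.99, 0.14, 0.0, 0.0]
ft_force: [0.2, 0.9, -2.1]
width: 0.0437
grip_force: 25.0
```

Call:
{"op": "step_arm", "data": {"delta_pos": [[0,0,-0.08],[0,0,-0.08],[0,0,-0.08],[0,0,-0.08],[0,0,0]], "turn": [0,0,0,0,0]}}

```text
time: 7.2
ee_pos: [0.3839, 0.2318, 0.0618]
eef_rot: [0.99, 0.141, -0.0, 0.0]
ft_force: [-4.4, -1.4, 2.5]
width: 0.0433
grip_force: 25.0
```

Call:
{"op": "step_arm", "data": {"delta_pos": [[0,0,-0.08],[0,0,-0.08],[0,0,-0.08],[0,0,-0.04],[0,0,0]], "turn": [0,0,0,0,0]}}

```text
time: 7.7
ee_pos: [0.3824, 0.2314, 0.0544]
eef_rot: [0.99, 0.141, -0.002, 0.001]
ft_force: [-11.5, -2.9, 6.8]
width: 0.042
grip_force: 25.0
```

Call:
{"op": "step_arm", "data": {"delta_pos": [[0,0,0.5],[0,0,0.8],[0,0,0.8],[0,0,0.5],[0,0,0]], "turn": [0,0,0,0,0]}}

```text
time: 8.2
ee_pos: [0.3859, 0.2325, 0.1219]
eef_rot: [0.99, 0.14, 0.002, -0.0]
ft_force: [0.6, 0.0, -0.2]
width: 0.003
grip_force: 0.0
```

```bash
cat >> h.py <<'E'
def plate(n="scene"):
    from bench import camera,read_state
    c=camera(n);P=cloud(c);s=read_state();q=s["eef_rot"];p=s["ee_pos"];H=hsv(c)
    a=np.radians(15.8);R=np.array([[np.cos(a),np.sin(a),0],[-np.sin(a),np.cos(a),0],[0,0,1]])
    g=np.array([.515,.2695,.032])
    B=(P-g)@R.T*1000; t=R@(p-g)*1000
    print("tcp bay",t.round(1),"yaw-bay",np.degrees(2*np.arctan2(q[1],q[0])).round(1)-15.8,"F",s["ft_force"].round(1),s["time"])
    D=B-t; bl=(H[...,0]>100)&(H[...,0]<130)&(H[...,1]>100)
    m=(c["z_map"]>0)&(abs(D[...,0])<75)&(abs(D[...,1])<55)&(D[...,2]<14)&(D[...,2]>-48)&(H[...,1]<80)&(H[...,2]>60)
    return c,B,D,m
E
python3 - <<'E'
from h import *
c,B,D,m=plate()
# robust line z=a x+b y+c by RANSAC
X=D[m];rng=np.random.default_rng(0);best=0
for i in range(1500):
    A=X[rng.choice(len(X),3,False)];n=np.cross(A[1]-A[0],A[2]-A[0]);l=np.linalg.norm(n)
    if l<300: continue
    n/=l
    if abs(n[2])<.8: continue
    k=abs((X-A[0])@n)<1.5
    if k.sum()>best: best=k.sum();kb=k
Y=X[kb];co=np.linalg.lstsq(np.c_[Y[:,:2],np.ones(len(Y))],Y[:,2],rcond=None)[0]
print(len(X),best,"tilt deg",np.degrees(np.arctan(co[:2])),co[2],Y.min(0),Y.max(0))
cv2.imwrite("pics/s3.png",cv2.resize(c["image"][180:310,160:360,::-1],None,fx=4,fy=4))
E
```

```text
tcp bay [-135.    -0.7   88.7] yaw-bay 0.3000000000000007 F [-0.5  0.4  0.9] 8.25Traceback (most recent call last):
  File "<stdin>", line 6, in <module>
  File "numpy/random/_generator.pyx", line 864, in numpy.random._generator.Generator.choice
ValueError: a must be a positive integer unless no samples are taken
```

The fin slipped out of the pads. I need to see where the plate lies.

```bash
python3 - <<'E'
from bench import *
from h import *
c=camera("scene");t=camera("top"); np.savez("scene1.npz",**c);np.savez("top1.npz",**t)
a=cv2.resize(c["image"][180:310,160:360,::-1],None,fx=3,fy=3);b=cv2.resize(t["image"][160:300,150:350,::-1],None,fx=2,fy=2)
o=np.zeros((390+210,600+200,3),np.uint8);o[:390,:600]=a;o[390:,:400]=b[70:280];cv2.imwrite("pics/s3.png",o)
E
```

```text
(no output)
```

View pics/s3.png

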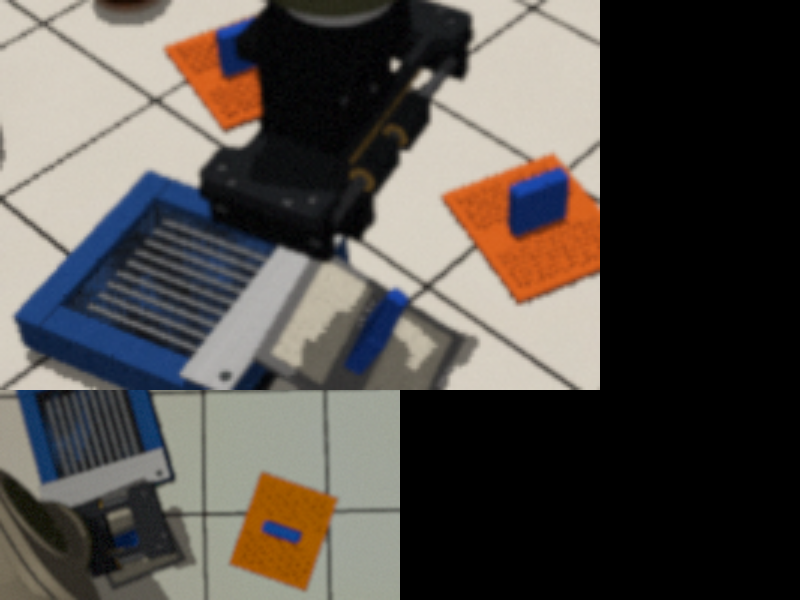

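The plate leans on the near side of the cleaner, near edge on the bench and far edge up. That is already the tilt I want, so I'll measure it and regrip with more force.

```bash
cat >> h.py <<'E'
a_=np.radians(15.8);R_=np.array([[np.cos(a_),np.sin(a_),0],[-np.sin(a_),np.cos(a_),0],[0,0,1]]);G_=np.array([.515,.2695,.032])
def fit(X,dmin=-1,tmax=45):
    rng=np.random.default_rng(0);best=0
    for i in range(3000):
        A=X[rng.choice(len(X),3,False)];n=np.cross(A[1]-A[0],A[2]-A[0]);l=np.linalg.norm(n)
        if l<400: continue
        n/=l
        if abs(n[2])<.7: continue
        k=abs((X-A[0])@n)<2
        if k.sum()>best: best=k.sum();kb=k
    Y=X[kb];co=np.linalg.lstsq(np.c_[Y[:,:2],np.ones(len(Y))],Y[:,2],rcond=None)[0]
    print("fit",len(X),best,"slopes deg",np.degrees(np.arctan(co[:2])).round(1),"c",co[2].round(1),np.percentile(Y,[1,99],axis=0).round(1).tolist())
    return co,kb
E
python3 - <<'E'
from h import *
for n in("scene","top"):
    c=dict(np.load(n+"1.npz"));B=(cloud(c)-G_)@R_.T*1000;H=hsv(c)
    w=(c["z_map"]>0)&(abs(B[...,0]+145)<85)&(abs(B[...,1])<65)
    blue=(H[...,0]>100)&(H[...,0]<130)&(H[...,1]>130)
    m=w&~blue&(B[...,2]>-27)&(B[...,2]<30)&(B[...,0]<-88)
    co,k=fit(B[m])
    Y=B[m][k]; print(n,cv2.minAreaRect(Y[:,:2].astype(np.float32)))
    f=w&blue&(B[...,0]<-92)&(B[...,2]<48)
    F=B[f]; h=F[:,2]-(F[:,:2]@co[:2]+co[2]); t=h>20
    print("fin",len(F),np.percentile(F,[2,50,98],axis=0).round(1).tolist())
    if t.sum()>8:
        top=F[h>np.percentile(h,60)]; print("upper fin",top.mean(0).round(1),top.min(0).round(1),top.max(0).round(1),h.max(), "dir",np.degrees(np.arctan(np.polyfit(F[:,1],F[:,0],1)[0])))
E
```

```text
fit 2234 1686 slopes deg [26.4  1.1] c 68.8 [[-190.2, -55.9, -26.3], [-88.8, 46.4, 25.1]]
scene ((-137.04934692382812, -5.3925933837890625), (106.13302612304688, 102.44945526123047), 5.426384449005127)
fin 244 [[-161.1, -26.1, 2.9], [-151.5, 5.3, 36.2], [-131.7, 17.7, 42.6]]
upper fin [-156.1   -4.7   39.9] [-162.5  -26.3   36.5] [-148.4   16.5   43.6] 51.87684407658817 dir -1.643790319670524
fit 505 299 slopes deg [27.5  0.6] c 73.0 [[-188.3, -59.7, -25.9], [-103.7, 37.4, 19.5]]
top ((-145.59153747558594, -9.058116912841797), (85.61943817138672, 102.8831787109375), 3.2803940773010254)
fin 78 [[-146.8, -22.7, 4.2], [-137.9, -9.1, 24.6], [-129.3, 7.2, 44.1]]
upper fin [-143.   -12.6   35.3] [-147.8  -23.    27.9] [-138.4    3.2   45.3] 49.61991443061985 dir 10.233611984804856
```

Call:
{"op": "step_arm", "data": {"delta_pos": [[-0.3,-0.2,0],[-0.29,-0.15,0],[0,0,0],[0,0,0],[0,0,0],[0,0,0]], "turn": [0,0,0,0,0,0], "grip": 0}}

```text
time: 8.95
ee_pos: [0.3697, 0.2232, 0.12]
eef_rot: [0.99, 0.14, 0.0, -0.0]
ft_force: [-0.4, 0.6, 0.2]
width: 0.0407
grip_force: 0.0
```

Call:
{"op": "step_arm", "data": {"delta_pos": [[0,0,-0.5],[0,0,-0.6],[0,0,-0.6],[0,0,-0.6],[0,0,-0.5],[0,0,-0.4],[0,0,-0.19],[0,0,0]], "turn": [0,0,0,0,0,0,0,0]}}

```text
time: 9.75
ee_pos: [0.3693, 0.2231, 0.0347]
eef_rot: [0.99, 0.14, -0.001, -0.0]
ft_force: [-0.2, -1.1, 0.3]
width: 0.0865
grip_force: 0.0
```

```bash
python3 - <<'E'
from h import *
c,B,D,m=plate()
cv2.imwrite("pics/s4.png",cv2.resize(c["image"][200:330,200:360,::-1],None,fx=4,fy=4))
E
```

```text
tcp bay [-152.5   -4.8    3.3] yaw-bay 0.3999999999999986 F [ 0.5  0.1 -0.5] 9.8
```

View pics/s4.png

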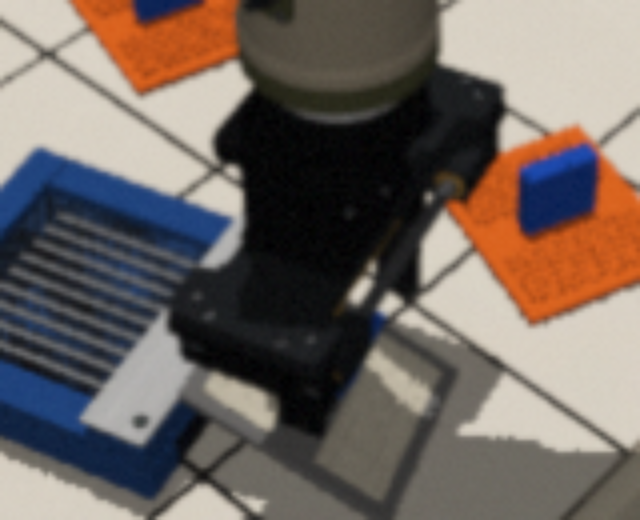

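The plate is still leaning, with the fingers on either side of the fin (fin visible at crop px 375,325, front finger at 300,400), and there is no contact force. Closing at 50 N and lifting gently.

Call:
{"op": "step_arm", "data": {"delta_pos": [[0,0,0],[0,0,0],[0,0,0],[0,0,0],[0,0,0],[0,0,0],[0,0,0]], "turn": [0,0,0,0,0,0,0], "grip": 1, "newtons": 50}}

```text
time: 10.5
ee_pos: [0.3695, 0.223, 0.0352]
eef_rot: [0.99, 0.14, -0.0, 0.0]
ft_force: [-0.9, -0.8, 0.1]
width: 0.0446
grip_force: 50.0
```

Call:
{"op": "step_arm", "data": {"delta_pos": [[-0.1,0,0.2],[0,0,0.4],[0,0,0.6],[0,0,0.8],[0,0,0.8],[0,0,0.8],[0,0,0.4],[0,0,0]], "turn": [0,0,0,0,0,0,0,0]}}

```text
time: 11.3
ee_pos: [0.3679, 0.2236, 0.1366]
eef_rot: [0.99, 0.14, 0.001, 0.0]
ft_force: [-0.0, 0.4, -2.0]
width: 0.0446
grip_force: 50.0
```

```bash
python3 - <<'E'
from h import *
c,B,D,m=plate()
H=hsv(c);blue=(H[...,0]>95)&(H[...,0]<130)&(H[...,1]>100)
m=(c["z_map"]>0)&(abs(D[...,0])<75)&(abs(D[...,1])<60)&(D[...,2]<45)&(D[...,2]>-55)&~blue&(H[...,2]>60)
co,k=fit(D[m])
cv2.imwrite("pics/s5.png",cv2.resize(c["image"][180:310,180:340,::-1],None,fx=4,fy=4))
E
```

```text
tcp bay [-154.7   -4.4  103.5] yaw-bay 0.3000000000000007 F [ 0.2  0.1 -2.5] 11.35
fit 1543 1210 slopes deg [25.4  0. ] c -9.2 [[-39.1, -49.1, -28.4], [66.2, 54.7, 22.2]]
```

View pics/s5.png

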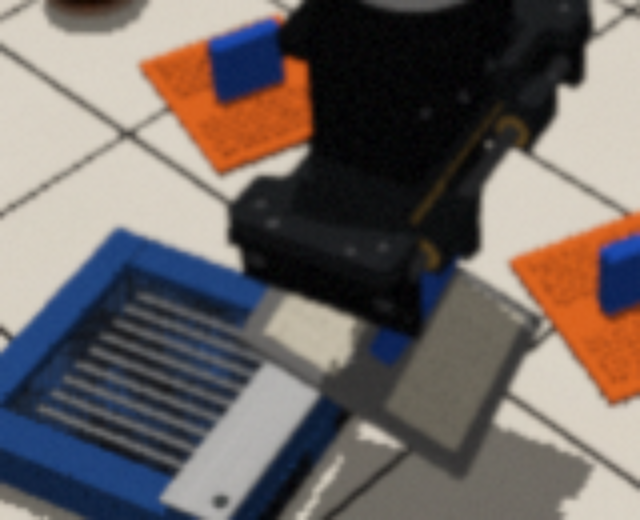

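Held at about 25° with the near edge low. Carrying it over the bay, past the lip's free edge.

Call:
{"op": "step_arm", "data": {"delta_pos": [[0.4,0.12,0],[0.7,0.2,0],[0.8,0.25,0],[0.8,0.25,0],[0.8,0.25,0],[0.8,0.25,0],[0.8,0.25,0],[0.6,0.2,0],[0.22,0.05,0],[0,0,0],[0,0,0]], "turn": [0,0,0,0,0,0,0,0,0,0,0]}}

```text
time: 12.45
ee_pos: [0.5141, 0.2686, 0.1347]
eef_rot: [0.99, 0.141, -0.001, 0.0]
ft_force: [-0.0, 0.3, -2.7]
width: 0.045
grip_force: 50.0
```

Call:
{"op": "step_arm", "data": {"delta_pos": [[0,0,-0.4],[0,0,-0.5],[0,0,-0.5],[0,0,-0.4],[0,0,-0.2],[0,0,0],[0,0,0]], "turn": [0,0,0,0,0,0,0]}}

```text
time: 13.15
ee_pos: [0.5152, 0.2688, 0.0855]
eef_rot: [0.99, 0.14, 0.0, -0.0]
ft_force: [-0.2, -0.7, -1.1]
width: 0.0447
grip_force: 50.0
```

```bash
python3 - <<'E'
from h import *
c,B,D,m=plate()
H=hsv(c);blue=(H[...,0]>95)&(H[...,0]<130)&(H[...,1]>100)
m=(c["z_map"]>0)&(abs(D[...,0])<75)&(abs(D[...,1])<60)&(D[...,2]<45)&(D[...,2]>-30)&~blue&(H[...,2]>60)
co,k=fit(D[m])
cv2.imwrite("pics/s6.png",cv2.resize(c["image"][200:330,150:310,::-1],None,fx=4,fy=4))
E
```

```text
tcp bay [ 0.2 -0.7 53.7] yaw-bay 0.3000000000000007 F [-0.4 -0.2 -2.2] 13.2
fit 1209 897 slopes deg [25.3  0.4] c -10.6 [[-32.0, -49.3, -26.3], [64.5, 54.0, 20.4]]
```

View pics/s6.png

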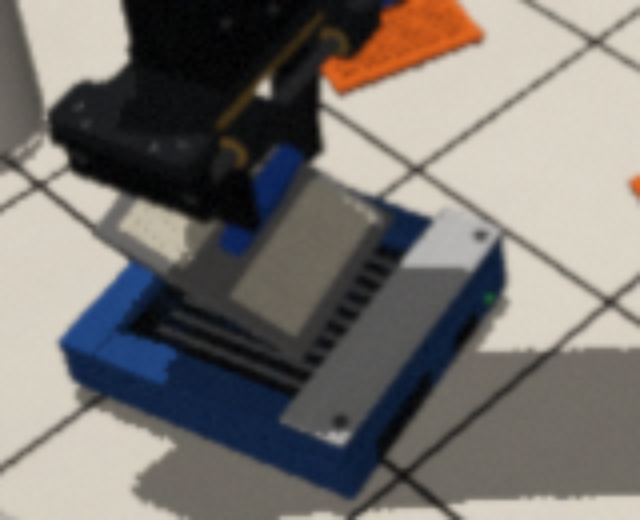

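The plate hangs tilted over the bay, its near edge just inside the lip (crop px 270,330 to 385,215). I'll lower until the near edge touches the floor.

Call:
{"op": "step_arm", "data": {"delta_pos": [[0,0,-0.3],[0,0,-0.25],[0,0,-0.08],[0,0,-0.08],[0,0,-0.08],[0,0,0]], "turn": [0,0,0,0,0,0]}}

```text
time: 13.8
ee_pos: [0.5159, 0.2688, 0.0661]
eef_rot: [0.99, 0.14, 0.001, -0.0]
ft_force: [1.2, -0.8, 1.7]
width: 0.0446
grip_force: 50.0
```

Call:
{"op": "step_arm", "data": {"delta_pos": [[0,0,-0.08],[0,0,-0.08],[0,0,0]], "turn": [0,0,0]}}

```text
time: 14.1
ee_pos: [0.5183, 0.2692, 0.0638]
eef_rot: [0.99, 0.14, 0.003, -0.001]
ft_force: [5.8, -1.4, 11.2]
width: 0.0451
grip_force: 50.0
```

Contact came at the expected height. Easing up 5 mm, then sliding the near edge 18 mm under the lip.

Call:
{"op": "step_arm", "data": {"delta_pos": [[0,0,0.2],[0,0,0],[-0.17,-0.05,0],[-0.17,-0.05,0],[-0.17,-0.05,0],[-0.18,-0.05,0],[0,0,0]], "turn": [0,0,0,0,0,0,0]}}

```text
time: 14.8
ee_pos: [0.4969, 0.2634, 0.0663]
eef_rot: [0.99, 0.141, -0.0, 0.0]
ft_force: [-0.2, 1.2, -2.3]
width: 0.045
grip_force: 50.0
```

```bash
python3 - <<'E'
from h import *
c,B,D,m=plate()
H=hsv(c);blue=(H[...,0]>95)&(H[...,0]<130)&(H[...,1]>100)
m=(c["z_map"]>0)&(abs(D[...,0])<75)&(abs(D[...,1])<60)&(D[...,2]<45)&(D[...,2]>-22)&~blue&(H[...,2]>60)&(B[...,0]>-47)
co,k=fit(D[m])
cv2.imwrite("pics/s7.png",cv2.resize(c["image"][200:330,150:310,::-1],None,fx=4,fy=4))
E
```

```text
tcp bay [-18.9  -1.   34.2] yaw-bay 0.3999999999999986 F [-0.4 -0.1 -1.5] 14.85
fit 976 749 slopes deg [24.   0.8] c -9.9 [[-25.5, -48.7, -21.3], [65.1, 54.2, 19.9]]
```

View pics/s7.png

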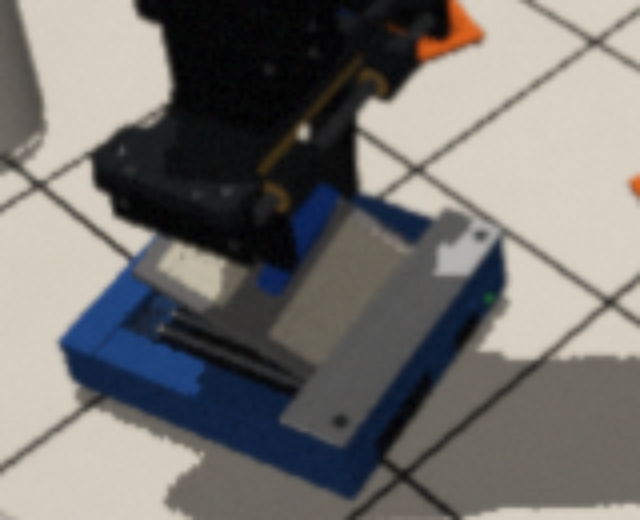

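The near edge is hooked under the lip. Now I lower the far edge along an arc about the near edge, in stages.

Call:
{"op": "step_arm", "data": {"delta_pos": [[0.1,0.03,-0.085],[0.1,0.03,-0.085],[0.1,0.03,-0.09],[0,0,0]], "turn": [0,0,0,0]}}

```text
time: 15.25
ee_pos: [0.5061, 0.2658, 0.0598]
eef_rot: [0.99, 0.14, 0.0, -0.0]
ft_force: [1.6, -1.4, 3.0]
width: 0.0447
grip_force: 50.0
```

Call:
{"op": "step_arm", "data": {"delta_pos": [[0.08,0.02,-0.095],[0.08,0.02,-0.095],[0.08,0.02,-0.1],[0,0,0]], "turn": [0,0,0,0]}}

```text
time: 15.65
ee_pos: [0.5128, 0.2673, 0.0531]
eef_rot: [0.99, 0.14, 0.001, -0.0]
ft_force: [3.4, -1.4, 4.5]
width: 0.0452
grip_force: 50.0
```

Call:
{"op": "step_arm", "data": {"delta_pos": [[0.03,0.01,-0.1],[0.03,0.01,-0.1],[0.02,0.01,-0.06],[0,0,0]], "turn": [0,0,0,0]}}

```text
time: 16.05
ee_pos: [0.5148, 0.2684, 0.047]
eef_rot: [0.99, 0.14, 0.001, -0.0]
ft_force: [4.6, -0.6, 6.2]
width: 0.0452
grip_force: 50.0
```

```bash
python3 - <<'E'
from h import *
c,B,D,m=plate()
H=hsv(c);blue=(H[...,0]>95)&(H[...,0]<130)&(H[...,1]>100)
m=(c["z_map"]>0)&(abs(D[...,0])<75)&(abs(D[...,1])<60)&(D[...,2]<45)&(D[...,2]>-22)&~blue&(H[...,2]>60)&(B[...,0]>-46)&(B[...,2]<16)
co,k=fit(B[m])
cv2.imwrite("pics/s8.png",cv2.resize(c["image"][200:330,150:310,::-1],None,fx=4,fy=4))
E
```

```text
tcp bay [-0.5 -1.  15. ] yaw-bay 0.3000000000000007 F [ 3.  -1.2  4.2] 16.1
fit 922 728 slopes deg [2.9 0.6] c 9.0 [[-41.6, -49.2, 5.3], [56.9, 52.1, 13.5]]
```

View pics/s8.png

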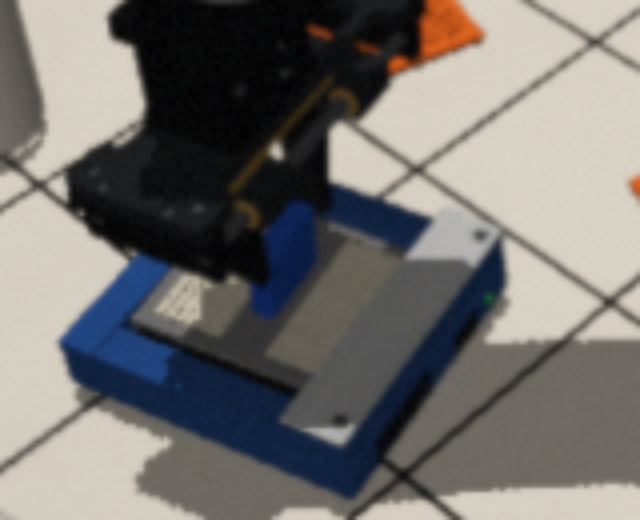

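Almost flat: 2.9° left, inside the rims and under the lip. Finishing the lowering.

Call:
{"op": "step_arm", "data": {"delta_pos": [[0,0,-0.06],[0,0,-0.06],[0,0,-0.04],[0,0,0]], "turn": [0,0,0,0]}}

```text
time: 16.5
ee_pos: [0.5149, 0.2685, 0.0433]
eef_rot: [0.99, 0.14, 0.002, -0.0]
ft_force: [3.3, -0.7, 7.5]
width: 0.0449
grip_force: 50.0
```

```bash
python3 - <<'E'
from h import *
c,B,D,m=plate()
H=hsv(c);blue=(H[...,0]>95)&(H[...,0]<130)&(H[...,1]>100)
m=(c["z_map"]>0)&(abs(D[...,0])<75)&(abs(D[...,1])<60)&(D[...,2]<45)&(D[...,2]>-22)&~blue&(H[...,2]>60)&(B[...,0]>-46)&(B[...,2]<16)
co,k=fit(B[m])
E
```

```text
tcp bay [-0.4 -0.9 11.3] yaw-bay 0.3000000000000007 F [ 4.1 -1.5  7.1] 16.55
fit 855 663 slopes deg [-0.6  0.6] c 5.7 [[-41.3, -48.3, 3.6], [55.8, 51.4, 7.9]]
```

Call:
{"op": "step_arm", "data": {"delta_pos": [[0,0,0],[0,0,0],[0,0,0]], "turn": [0,0,0], "newtons": 5}}

```text
time: 16.85
ee_pos: [0.5148, 0.2684, 0.0431]
eef_rot: [0.99, 0.14, 0.001, -0.0]
ft_force: [4.4, -1.6, 5.9]
width: 0.0464
grip_force: 5.0
```

Call:
{"op": "step_arm", "data": {"delta_pos": [[0,0,0],[0,0,0],[0,0,0],[0,0,0],[0,0,0.2],[0,0,0.6],[0,0,1],[0,0,1],[0,0,1],[0,0,1],[0,0,0],[0,0,0]], "turn": [0,0,0,0,0,0,0,0,0,0,0,0], "grip": 0.25}}

```text
time: 18.05
ee_pos: [0.5137, 0.2683, 0.1634]
eef_rot: [0.99, 0.14, 0.001, -0.0]
ft_force: [-0.4, -0.7, -0.4]
width: 0.0652
grip_force: 0.0
```

```bash
python3 - <<'E'
from h import *
c,B,D,m=plate()
H=hsv(c);blue=(H[...,0]>95)&(H[...,0]<130)&(H[...,1]>100)
w=(c["z_map"]>0)&(abs(B[...,0]-8)<54)&(abs(B[...,1])<60)
co,k=fit(B[w&(B[...,2]<16)&~blue&(H[...,2]>60)])
F=B[w&blue&(B[...,2]>25)&(B[...,2]<60)&(abs(B[...,0])<40)&(abs(B[...,1])<40)];print("fin",len(F),np.percentile(F,[2,50,98],axis=0).round(1).tolist())
cv2.imwrite("pics/s9.png",cv2.resize(c["image"][140:340,150:430,::-1],None,fx=2.8,fy=2.8))
E
```

```text
tcp bay [ -2.1  -0.9 130.5] yaw-bay 0.3000000000000007 F [-1.  -0.1 -1.1] 18.1
fit 1121 898 slopes deg [-0.5  0.4] c 5.7 [[-40.7, -44.9, 3.5], [58.4, 51.1, 7.7]]
fin 227 [[-9.6, -19.4, 26.0], [-6.2, 4.8, 44.3], [3.1, 24.3, 50.8]]
```

View pics/s9.png

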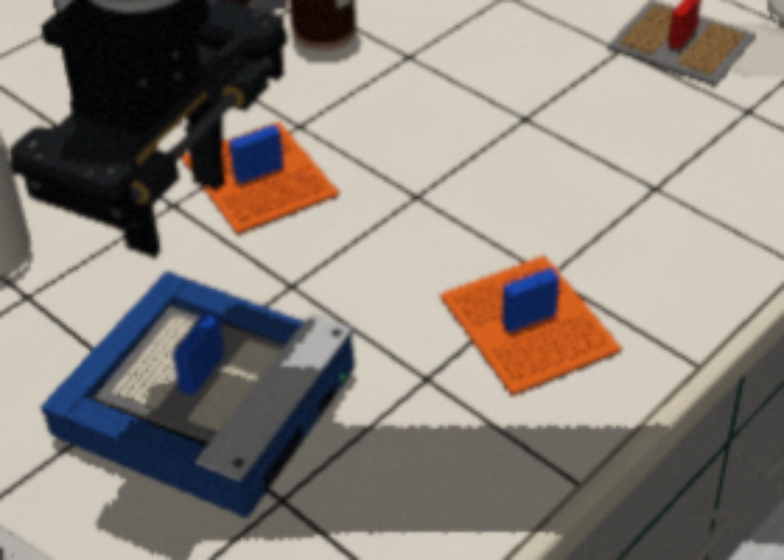

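The plate lies flat on the bay floor (slope about 0.5°, top at 5.7 mm against 6 mm nominal). It is centred and under the lip, the gripper is clear, and the spent plate is undisturbed.

```bash
python3 -c "
from bench import *
print(close_job())"
```

```text
the job is handed in; nothing more can be done
None
```

The fresh plate lies flat in the bay with one edge under the lip, released and handed in at about 18 s. It slipped from the grip once, on the bench beside the cleaner, and I picked it up again. The spent plate was never touched, and the hand-in returned no verdict.

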